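# Open the brush-cleaner pot and hold its cap over the drip plate

## Task

First press the raised edge of the drip plate down until the plate lies level in its tray. Then take the orange cap off its pot: it has a quarter-turn thread that may be right-handed or left-handed, so try to loosen it both ways, and lift it straight off once it is free. Finish while still holding the cap in the gripper, upright and still, about 5 cm above the middle of the level drip plate; do not put it down or let go, and leave the other things where they are.

Things in the scene. Friction and masses are not known exactly. Their poses are not given: they have to be found in the camera images.
- cap: orange knurled round screw cap, 44 mm diameter, 30 mm tall, about 60 g, on the pot; origin at the centre of its underside, z up. Its yaw does not show the thread hand. The turning itself does not raise it: while locked it lifts no more than 2 mm; when free it must rise 13 mm to clear the neck.
- cap_center (a point): centre of the orange cap, 15 mm above its underside, 60 mm above the worktop when seated. Thread hand hidden, varies. Wrong way it turns 5 to 20 degrees to a hard stop; right way it turns freely, is free to lift once turned 55 degrees from its start, and stops after 95 or more. From the wrong-way stop it needs 60 to 100 degrees the other way.
- pot: aluminium pot with a white band that carries the orange cap, screwed fast to the worktop; origin at the centre of its underside. Round foot 80 mm across and 5 mm tall, body 60 mm across up to z = 24 mm, tapering to 45 mm across at z = 34 mm; its shoulder, on which the cap sits, is at z = 45 mm.
- grey_pot: an identical fixed pot with a grey cap (top at z = 75 mm) that does not come off; not part of the job. Origin at the centre of its underside.
- drip_plate (a joint): angle of the drip plate in rad: 0 = level and fully down on its stop, positive = the edge near the robot stands proud (starts at 0.12 to 0.22). It turns about its far edge, caught under the tray's rim, with stiff friction: it stays where it is left and takes about 3 N at the raised edge to push down.
- plate_edge (a point): point on the upper face of the steel drip plate, 15 mm in from the raised edge and midway along it, where to press; 113 mm from the hinge line, at z = 12 mm when the plate is level. Slotted steel plate 128 x 108 x 4 mm; the x axis points from the raised edge to the hinged one (tilted with the plate).
- plate_middle (a point): centre of the upper face of the drip plate, at z = 12 mm when level. The plate lies in a fixed grey tray 140 x 120 x 12 mm, its top flush with the tray's rim.
- jar_teal: jar with teal lid, 62 mm across, 72 mm tall, loose bystander; origin at the centre of its underside.
- ink_bottle: square dark ink bottle, 46 x 46 x 57 mm, loose bystander; origin at the centre of its underside.
- tape_roll: roll of masking tape lying flat, 99 mm across, 24 mm tall, loose bystander; origin at the centre of its underside.
- blue_tube: small blue paint tube lying down, 109 x 36 x 28 mm, loose bystander; origin at the centre of its underside.
Not all that is in view belongs to the job. What is shaped like the grey_pot but blue, red or yellow is not meant.

How it is judged:
By the outcome, as a careful person would: the job done as asked, in the order asked, and still so for the second after the job is handed in, while the arm keeps its last pose, push and grip.
It also fails if it takes over 61 s, if anything falls off the work surface, if the arm or the gripper's body presses on something with over 40 N, if the wrist force passes 120 N, or if a joint passes its speed limit or range.

## Robot

A 6-joint arm with a two-finger parallel gripper is mounted at the origin on a cart in front of the work surface, level with it; the furniture and walls round the work are solid. World frame = base frame: x ahead of the robot, y to its left, z up, the work surface at z = 0. Lengths are in m, angles in rad, forces in N, time in s.
With the tool pointing down it reaches from about 0.35 to 0.8 m from the base axis. Payload 7.3 kg.
Tool frame: the origin (TCP) lies on the centre line of the jaws, within the pads' length; the fingertips stand 22 mm ahead of it and the grasp point (between the pads) lies 3 mm ahead of it; z points along the fingers, y is the line along which they close (so a half turn about z gives the same grasp; the last joint's range is limited). The gripper opens to 85 mm and grips with 20 to 120 N. Pads are 22 mm wide; open, the fingers measure 114 mm over their backs; the gripper's body (76 mm by 85 mm) begins 54 mm behind the grasp point. The pads swing forward as they close: fully open they stand 13 mm farther back than shut.
Start: joints at [1.086, 0.342, 1.524, -0, 1.275, -0.146], TCP at [0.174, 0.495, 0.231] pointing down, gripper open.
Joint ranges: [-2.53, 2.53], [-0.77, 2.02], [0.04, 2.7], [-1, 4.14], [0.28, 2.66], [-3.11, 3.11]. Speed limits (rad/s): [2.57, 2.57, 3.14, 3.14, 3.14, 3.14].

## Interface

Orientations are given as a unit quaternion [w, x, y, z].
In Python, from plant import r gives the robot as it stands. The module is installed in compiled form; this text tells all that it offers.
- The arm moves only by the shell command python3 -m pendant 'ROWS'. ROWS is JSON, a list of rows, each an object of numbers: "hand": the gripper's target within -1 to 1 (fully open at 1, half-way at 0, shut at -1); "x", "y", "z": the shift along the tool's x, y, z in mm; "wx", "wy", "wz": the turn, a rotation vector about the tool's x, y, z in degrees. A call has 1 to 12 rows; each row shifts and turns the commanded pose from where the row before left it, along the tool's axes as they then stand; what a row does not reach is not made up. A row lasts 1/12 s, in which the tool goes at most 41.7 mm and 7.16 degrees, less where a joint would pass 70% of its speed; a pose out of reach is approached as far as the arm can. A call is refused whole if a number of a shift passes 41.7 or a number of a turn 7.16, either way. A call with a gripper value outside its range is refused whole. The fingers move at their own pace and stop on an object; the grip force is fixed at half the most. Time passes only in rows, so rows that do not move let the fingers close. It gives the time, the measured TCP pose, the force, the opening and the grip force at its end, in the units of the state.
- r.state(): the state, without advancing time (a new reading comes with each control period).
- r.camera(name): name is "side" or "top" or "wrist"; returns a dict with "frame" (400x640x3 uint8, red, green, blue), "range_z" (400x640 float32, m along the optical axis (not along the pixel's ray), 0 where there is no reading), "fx", "fy", "cx", "cy" (pixels), "k1" (the pictures are not rectified: a ray, as slopes to the right and down, at radius r is drawn at 1 + k1 r^2 times it, then the intrinsics apply), "R" (3x3) and "t" (3): a world point X has camera coordinates R X + t; the wrist camera has in their place "hand_eye" (4x4, takes a point from camera to tool coordinates, whose origin is the TCP and whose axes are the flange's). Camera axes: x right, y down, z forward; pixel columns grow to the right and rows downward; lengths in m; the calibration is good to about 2 mm. A picture is of the moment at which its call begins: read the wrist's pose just before it.
- r.hand_in(): hands the job in; it is judged then, once.
Trained networks look in a picture, given as the dict that the camera call returned (one of the last four; its "shot" number tells which), for a name from the list of things; names that differ only in an ending like _2 or _b are one class to them, and where a whole thing is asked for, a point or a joint stands for the part that bears it (a point fixed in the world has none). Each returns a list of dicts, best first, with "score" (0 to 1); they miss things now and then, are a little off and sometimes report something else, mostly with a low value. They report only what shows in the picture. A call takes as long as a camera call. They do not tell look-alikes from the thing itself.
- r.look_for(picture, query): "pixel" ([column, row] in pixels, amid what is visible of it).
- r.cut_out(picture, query): "mask" (400x640 bool, what is visible of it) and "pixel" ([column, row] in pixels, amid what is visible of it).
- r.tip_of(picture, query): "pixel" ([column, row] in pixels: a listed point, or the origin of a listed thing).
The state is a dict: "time_s": time; "joints": joint angles; "joint_velocities": joint speeds; "joint_torque": joint torques, N m; "position": TCP position; "tcp_rot": TCP orientation; "contact_force": force on the tool from outside, world axes, zero at the start; "torque": the same for the moment, N m; "opening": finger opening in m; "finger_force": force on a finger pad.
Only numpy, scipy, OpenCV 4.12 (cv2) and the standard library are available. Lean on these libraries where they do the work, as an engineer would, in place of code of your own. Each camera call takes 0.05 s, during which the arm holds its last target. There are 200 camera calls.

## Working session

There is one attempt and no reset: what is moved stays moved. The work goes in short steps, Python scripts to look and compute and a shell command to move; the robot and the scene stay as the last step left them, time stands still between calls to the robot, and variables do not carry over. Pictures are saved under pics/ and viewed, at most 10 in all, crops included, and the job is handed in when it is done.

```bash
mkdir -p pics; cat > h.py <<'E'
import numpy as np, cv2
from plant import r
from scipy.spatial.transform import Rotation as Ro
def rot(q): return Ro.from_quat([q[1],q[2],q[3],q[0]]).as_matrix()
def ray(c,p):
    d=np.array([(p[0]-c['cx'])/c['fx'],(p[1]-c['cy'])/c['fy']]); u=d.copy()
    for _ in range(20): u=d/(1+c['k1']*(u@u))
    return np.array([u[0],u[1],1.])
def pose(c,s=None):
    "camera->world R,t"
    if 'R' in c: R=np.array(c['R']);return R.T,-R.T@np.array(c['t'])
    H=np.array(c['hand_eye']);W=rot(s['tcp_rot']);return W@H[:3,:3],W@H[:3,3]+np.array(s['position'])
def onz(c,p,z,s=None):
    R,t=pose(c,s);d=R@ray(c,p);return t+d*(z-t[2])/d[2]
def atd(c,p,s=None):
    R,t=pose(c,s);u,v=int(round(p[0])),int(round(p[1]))
    w=c['range_z'][max(v-2,0):v+3,max(u-2,0):u+3];w=w[w>0]
    return R@(ray(c,p)*np.median(w))+t if len(w) else None
def save(c,n): cv2.imwrite('pics/'+n,c['frame'][:,:,::-1])
E
cat > a.py <<'E'
from h import *
np.set_printoptions(precision=3,suppress=True)
s=r.state();print(s)
for n in ['top','side']:
    c=r.camera(n);save(c,n+'0.png');print(n)
    for q in ['cap_center','plate_edge','plate_middle','pot','grey_pot','jar_teal','ink_bottle','tape_roll','blue_tube']:
        for f in r.tip_of(c,q)[:2]:
            z={'cap_center':.06,'plate_edge':.03,'plate_middle':.02}.get(q,0)
            print(q,round(f['score'],2),np.array(f['pixel']),'z:',onz(c,f['pixel'],z),'depth:',atd(c,f['pixel']))
E
python3 a.py
```

```text
{'time_s': 0.0, 'joints': array([ 1.086,  0.343,  1.525,  0.   ,  1.275, -0.146]), 'joint_velocities': array([-0.001, -0.   ,  0.   ,  0.   ,  0.   ,  0.   ]), 'joint_torque': array([ -0.   , -43.369, -24.601,  -0.   ,   0.008,  -0.   ]), 'position': array([0.174, 0.495, 0.23 ]), 'tcp_rot': array([-0.   ,  0.169,  0.986, -0.001]), 'contact_force': array([ 0.344, -0.002,  0.36 ]), 'torque': array([-0.006,  0.003, -0.041]), 'finger_force': 0.0, 'opening': 0.08558691988519801}
top
cap_center 0.86 [243.3 183.8] z: [0.557 0.175 0.06 ] depth: [0.554 0.172 0.075]
cap_center 0.34 [310.8 122.8] z: [0.709 0.014 0.06 ] depth: [0.705 0.014 0.071]
plate_edge 0.59 [321.8 222.7] z: [ 0.466 -0.014  0.03 ] depth: [ 0.466 -0.014  0.036]
plate_middle 0.88 [322.5 207.2] z: [ 0.505 -0.015  0.02 ] depth: [ 0.505 -0.015  0.028]
plate_middle 0.72 [248.5 186.1] z: [0.557 0.17  0.02 ] depth: [0.549 0.159 0.075]
pot 0.71 [248.8 185.4] z: [0.562 0.173 0.   ] depth: [0.551 0.159 0.075]
pot 0.58 [246.1 181. ] z: [0.574 0.18  0.   ] depth: [0.561 0.165 0.076]
grey_pot 0.78 [401.7 237.7] z: [ 0.431 -0.214  0.   ] d
[... 642 characters left out ...]
66 -0.006  0.03 ] depth: [ 0.465 -0.011  0.035]
plate_middle 0.9 [309.2 217.7] z: [ 0.517 -0.006  0.02 ] depth: [ 0.515 -0.012  0.026]
pot 0.65 [305.2 181.4] z: [0.552 0.174 0.   ] depth: [0.545 0.149 0.021]
grey_pot 0.95 [295.2 288.3] z: [ 0.428 -0.213  0.   ] depth: [ 0.423 -0.235  0.03 ]
grey_pot 0.93 [344.7 272.7] z: [ 0.556 -0.198  0.   ] depth: [ 0.546 -0.222  0.031]
jar_teal 0.86 [380.6 201.4] z: [0.741 0.028 0.   ] depth: [ 0.724 -0.006  0.033]
ink_bottle 0.72 [240.2 188.9] z: [0.354 0.189 0.   ] depth: [0.353 0.171 0.015]
tape_roll 0.68 [387.1 239.4] z: [ 0.701 -0.12   0.   ] depth: [ 0.701 -0.119 -0.   ]
blue_tube 0.48 [345.1 173.4] z: [0.683 0.182 0.   ] depth: [0.672 0.151 0.025]
```

View pics/top0.png

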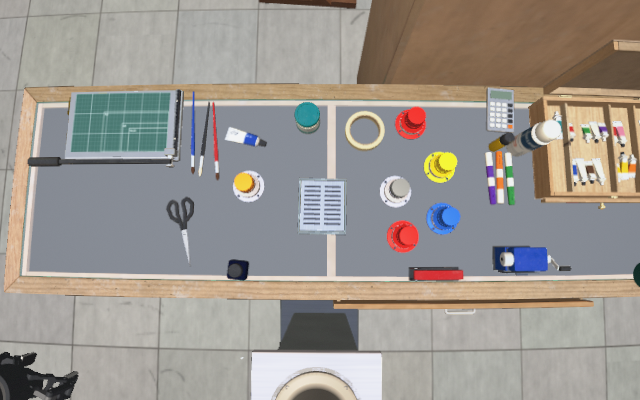

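View pics/side0.png

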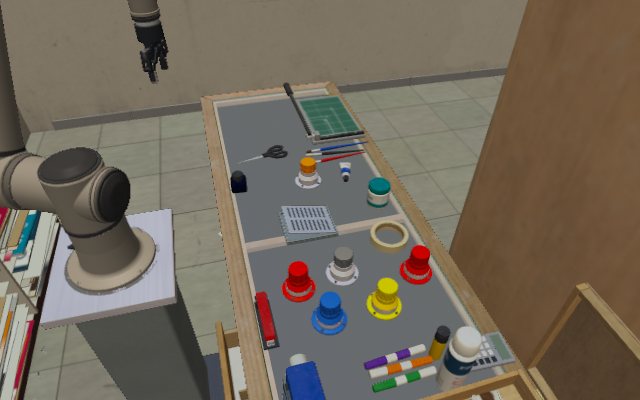

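The top view shows the orange cap at (245,182) and the plate at (323,206), with its raised edge at about row 230. The side view agrees. I'm moving above the plate edge with the fingers shut.

```bash
python3 -m pendant '[{"hand":-1,"x":-18.5,"y":-15.9,"z":3},{"hand":-1,"x":-18.5,"y":-15.9,"z":3},{"hand":-1,"x":-18.5,"y":-15.9,"z":3},{"hand":-1,"x":-18.5,"y":-15.9,"z":3},{"hand":-1,"x":-18.5,"y":-15.9,"z":3},{"hand":-1,"x":-18.5,"y":-15.9,"z":3},{"hand":-1,"x":-18.5,"y":-15.9,"z":3},{"hand":-1,"x":-18.5,"y":-15.9,"z":3},{"hand":-1,"x":-18.5,"y":-15.9,"z":3},{"hand":-1,"x":-18.5,"y":-15.9,"z":3},{"hand":-1,"x":-18.5,"y":-15.9,"z":3},{"hand":-1,"x":-18.5,"y":-15.9,"z":3}]'
python3 -m pendant '[{"hand":-1,"x":-18.5,"y":-15.9,"z":3},{"hand":-1,"x":-18.5,"y":-15.9,"z":3},{"hand":-1,"x":-18.5,"y":-15.9,"z":3},{"hand":-1,"x":-18.5,"y":-15.9,"z":3},{"hand":-1,"x":-18.5,"y":-15.9,"z":3},{"hand":-1,"x":-18.5,"y":-15.9,"z":3},{"hand":-1,"x":-18.5,"y":-15.9,"z":3},{"hand":-1,"x":-18.5,"y":-15.9,"z":3},{"hand":-1,"x":-18.5,"y":-15.9,"z":3},{"hand":-1,"x":-18.5,"y":-15.9,"z":3},{"hand":-1,"x":-18.5,"y":-15.9,"z":3},{"hand":-1}]'
cat > w.py <<'E'
import sys
from h import *
np.set_printoptions(precision=4,suppress=True)
s=r.state();c=r.camera('wrist');W=rot(s['tcp_rot']);p=np.array(s['position'])
save(c,sys.argv[1]);print(s['time_s'],p,'F',s['contact_force'],'M',s['torque'],'j6',s['joints'][5],'open',s['opening'],'\n',W)
for a in sys.argv[2:]:
    q,z=a.split(':')
    for f in r.tip_of(c,q)[:2]:
        X=onz(c,f['pixel'],float(z),s);print(q,round(f['score'],2),np.array(f['pixel']),X,'depth',atd(c,f['pixel'],s),'tool shift mm',W.T@(X-p)*1000)
E
python3 w.py w1.png plate_edge:.03 plate_middle:.02
```

```text
1.0 [0.1745 0.4952 0.231 ] F [ 0.5478  0.5498 -1.0166] M [-0.0065 -0.0622  0.0055] j6 -0.14603272446464446 open 0.08561457607868467 
 [[-0.9432  0.3323  0.0001]
 [ 0.3323  0.9432  0.0001]
 [-0.      0.0001 -1.    ]]invalid input
invalid input
```

```bash
python3 -m pendant '[{"hand":-1,"x":-18.5,"y":-15.9,"z":3,"wx":0,"wy":0,"wz":0}]'; python3 -m pendant '[{"hand":-1,"x":-18,"y":-16,"z":3}]'; python3 -m pendant '[{"hand":-1}]'
```

```text
time_s: 1.23
position: [0.1858, 0.4763, 0.2284]
tcp_rot: [-0.0, 0.167, 0.986, 0.001]
contact_force: [0.5, -0.1, -0.2]
opening: 0.0753
finger_force: 0.0invalid input
invalid input
```

All seven keys are needed in every row.

```bash
python3 -m pendant '[{"hand":-1,"x":-22,"y":-19,"z":4,"wx":0,"wy":0,"wz":0},{"hand":-1,"x":-22,"y":-19,"z":4,"wx":0,"wy":0,"wz":0},{"hand":-1,"x":-22,"y":-19,"z":4,"wx":0,"wy":0,"wz":0},{"hand":-1,"x":-22,"y":-19,"z":4,"wx":0,"wy":0,"wz":0},{"hand":-1,"x":-22,"y":-19,"z":4,"wx":0,"wy":0,"wz":0},{"hand":-1,"x":-22,"y":-19,"z":4,"wx":0,"wy":0,"wz":0},{"hand":-1,"x":-22,"y":-19,"z":4,"wx":0,"wy":0,"wz":0},{"hand":-1,"x":-22,"y":-19,"z":4,"wx":0,"wy":0,"wz":0},{"hand":-1,"x":-22,"y":-19,"z":4,"wx":0,"wy":0,"wz":0},{"hand":-1,"x":-22,"y":-19,"z":4,"wx":0,"wy":0,"wz":0}]'
python3 -m pendant '[{"hand":-1,"x":-22,"y":-19,"z":4,"wx":0,"wy":0,"wz":0},{"hand":-1,"x":-22,"y":-19,"z":4,"wx":0,"wy":0,"wz":0},{"hand":-1,"x":-22,"y":-19,"z":4,"wx":0,"wy":0,"wz":0},{"hand":-1,"x":-22,"y":-19,"z":4,"wx":0,"wy":0,"wz":0},{"hand":-1,"x":-22,"y":-19,"z":4,"wx":0,"wy":0,"wz":0},{"hand":-1,"x":-22,"y":-19,"z":4,"wx":0,"wy":0,"wz":0},{"hand":-1,"x":-22,"y":-19,"z":4,"wx":0,"wy":0,"wz":0},{"hand":-1,"x":-22,"y":-19,"z":4,"wx":0,"wy":0,"wz":0},{"hand":-1,"x":-22,"y":-19,"z":0,"wx":0,"wy":0,"wz":0},{"hand":-1,"x":0,"y":0,"z":0,"wx":0,"wy":0,"wz":0},{"hand":-1,"x":0,"y":0,"z":0,"wx":0,"wy":0,"wz":0}]'
python3 w.py w1.png plate_edge:.034 plate_middle:.02
```

```text
time_s: 2.07
position: [0.3315, 0.2205, 0.188]
tcp_rot: [0.0, 0.169, 0.986, 0.0]
contact_force: [0.9, 0.5, 0.2]
opening: 0.0001
finger_force: 0.0
time_s: 2.98
position: [0.4613, -0.0064, 0.1558]
tcp_rot: [-0.0, 0.17, 0.985, 0.0]
contact_force: [-0.8, 0.2, 0.5]
opening: 0.0004
finger_force: 0.0
2.9833 [ 0.4613 -0.0064  0.1558] F [-0.8274  0.2074  0.4637] M [ 0.0311 -0.0367 -0.0426] j6 -1.4097845877315593 open 0.0004489418635409193 
 [[-0.9422  0.3349 -0.0002]
 [ 0.3349  0.9422  0.0002]
 [ 0.0003  0.0002 -1.    ]]
plate_edge 0.68 [318.6 197.6] [ 0.4615 -0.0118  0.034 ] depth [ 0.4611 -0.0117  0.0352] tool shift mm [ -2.0539  -5.0787 121.7899]
plate_middle 0.72 [336.6 247.6] [ 0.5151 -0.0142  0.02  ] depth [ 0.5133 -0.0137  0.0239] tool shift mm [-53.3806  10.6803 135.779 ]
plate_middle 0.31 [579.3 239.7] [0.5833 0.1978 0.02  ] depth [0.5445 0.1629 0.0744] tool shift mm [-46.6817 233.2752 135.8148]
```

View pics/w1.png

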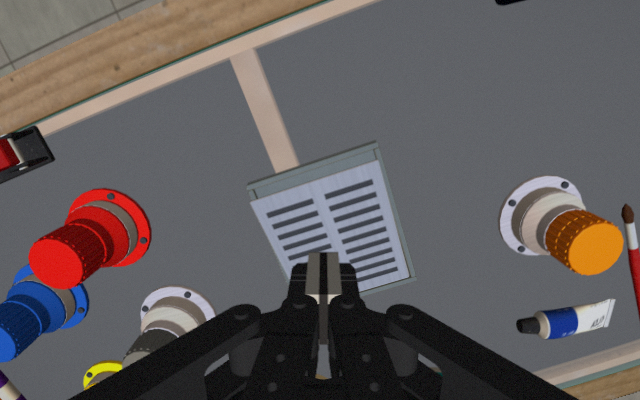

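The wrist view shows the raised plate edge from (250,190) to (380,150), with the press point at (318,198). The cap is at right, at (590,245). Next I'll descend onto the press point.

```bash
python3 -m pendant '[{"hand":-1,"x":-2,"y":-5,"z":15,"wx":0,"wy":0,"wz":0},{"hand":-1,"x":0,"y":0,"z":22,"wx":0,"wy":0,"wz":0},{"hand":-1,"x":0,"y":0,"z":22,"wx":0,"wy":0,"wz":0},{"hand":-1,"x":0,"y":0,"z":20,"wx":0,"wy":0,"wz":0},{"hand":-1,"x":0,"y":0,"z":12,"wx":0,"wy":0,"wz":0},{"hand":-1,"x":0,"y":0,"z":4,"wx":0,"wy":0,"wz":0},{"hand":-1,"x":0,"y":0,"z":4,"wx":0,"wy":0,"wz":0},{"hand":-1,"x":0,"y":0,"z":4,"wx":0,"wy":0,"wz":0},{"hand":-1,"x":0,"y":0,"z":4,"wx":0,"wy":0,"wz":0}]'
python3 -m pendant '[{"hand":-1,"x":0,"y":0,"z":4,"wx":0,"wy":0,"wz":0},{"hand":-1,"x":0,"y":0,"z":3,"wx":0,"wy":0,"wz":0},{"hand":-1,"x":0,"y":0,"z":3,"wx":0,"wy":0,"wz":0},{"hand":-1,"x":0,"y":0,"z":0,"wx":0,"wy":0,"wz":0}]'
```

```text
time_s: 3.88
position: [0.4617, -0.0105, 0.0495]
tcp_rot: [0.001, 0.168, 0.986, 0.0]
contact_force: [0.6, -0.2, 0.5]
opening: -0.0002
finger_force: 0.0
time_s: 4.22
position: [0.4609, -0.0107, 0.0386]
tcp_rot: [-0.0, 0.169, 0.986, 0.0]
contact_force: [-0.9, -0.1, -0.5]
opening: -0.0002
finger_force: 0.0
```

```bash
python3 -m pendant '[{"hand":-1,"x":0,"y":0,"z":2,"wx":0,"wy":0,"wz":0},{"hand":-1,"x":0,"y":0,"z":2,"wx":0,"wy":0,"wz":0}]'; python3 w.py w2.png; python3 - <<'E'
from h import *
np.set_printoptions(precision=4,suppress=True)
for n in ['side','top']:
    c=r.camera(n)
    if n=='side':save(c,'s2.png'); im=c['frame'][180:260,240:380,::-1];cv2.imwrite('pics/s2c.png',cv2.resize(im,None,fx=5,fy=5))
    for q in ['plate_edge','plate_middle']:
        for f in r.tip_of(c,q)[:1]: print(n,q,f['score'],f['pixel'],atd(c,f['pixel']))
E
```

```text
time_s: 4.38
position: [0.4612, -0.0108, 0.0351]
tcp_rot: [0.0, 0.169, 0.986, 0.0]
contact_force: [-1.1, -0.1, 1.3]
opening: -0.0002
finger_force: 0.9
4.3833 [ 0.4612 -0.0108  0.0351] F [-1.1378 -0.0725  1.2885] M [-0.0454  0.1646 -0.0274] j6 -1.4218185822057283 open -0.00018901262050896283 
 [[-0.9431  0.3324  0.0002]
 [ 0.3324  0.9431  0.    ]
 [-0.0002  0.0001 -1.    ]]
side plate_edge 0.89 [291.5, 217.2] [ 0.4643 -0.0228  0.0499]
side plate_middle 0.85 [304.9, 222.6] [ 0.4988 -0.029   0.0275]
```

View pics/s2c.png

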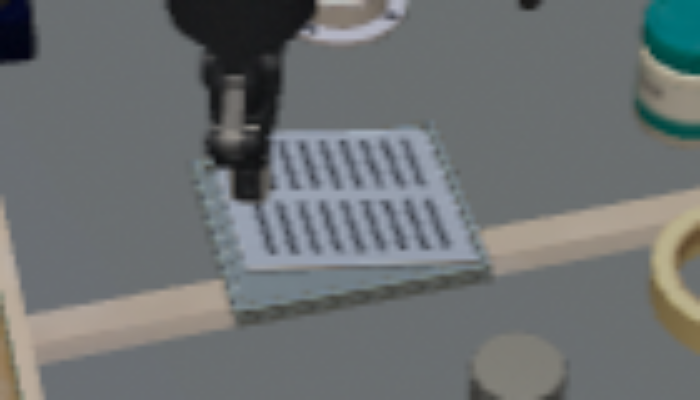

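```bash
cat > pl.py <<'E'
from h import *
np.set_printoptions(precision=4,suppress=True)
def run(n='top'):
    s=r.state();c=r.camera(n);R,t=pose(c,s)
    v,u=np.nonzero(c['range_z']>0);
    K=np.array([[c['fx'],0,c['cx']],[0,c['fy'],c['cy']],[0,0,1]])
    # vectorised undistort
    d=np.stack([(u-c['cx'])/c['fx'],(v-c['cy'])/c['fy']],1);x=d.copy()
    for _ in range(10): x=d/(1+c['k1']*(x**2).sum(1,keepdims=True))
    X=(np.c_[x,np.ones(len(x))]*c['range_z'][v,u][:,None])@R.T+t
    return c,u,v,X
if __name__=='__main__':
    for n in ['top','side']:
        c,u,v,X=run(n)
        for y0 in (-.05,.012):
          print(n,y0)
          for x in np.arange(.42,.60,.01):
            m=(abs(X[:,0]-x)<.005)&(X[:,1]>y0)&(X[:,1]<y0+.025)
            if m.sum(): print(round(x,3),m.sum(),np.round(np.percentile(X[m,2],[10,50,90])*1000,1))
E
python3 pl.py
```

```text
top -0.05
0.42 141 [  0.8 369.7 396. ]
0.43 101 [377.1 382.  389.4]
0.44 114 [385.  387.6 390. ]
0.45 116 [389.3 391.  392.4]
0.46 96 [390.4 391.4 392.9]
0.47 109 [388.1 389.9 391.4]
0.48 98 [382.3 385.1 387.7]
0.49 80 [371.7 377.7 380.9]
0.5 31 [360.2 366.7 371.4]
0.55 11 [14.6 16.2 17.3]
0.56 40 [13.1 15.8 18.1]
0.57 30 [10.7 13.2 15.5]
0.58 37 [ 0.5 11.  13.4]
0.59 38 [-1.3  1.   3.3]
top 0.012
0.42 41 [-1.3  0.5  2.6]
0.43 119 [ -0.1 365.3 379. ]
0.44 116 [375.8 381.7 396. ]
0.45 111 [383.3 387.3 390.1]
0.46 108 [388.1 390.8 393.6]
0.47 100 [389.3 391.5 395. ]
0.48 102 [387.9 391.3 395.2]
0.49 101 [382.5 387.9 392.9]
0.5 89 [373.3 381.7 387.7]
0.51 60 [363.3 372.  379.2]
0.52 4 [361.6 364.2 365.7]
0.56 3 [12.7 15.6 17. ]
0.57 36 [11.4 13.5 15.6]
0.58 30 [ 0.1 11.1 14.4]
0.59 33 [-1.9  0.4  2.7]
side -0.05
0.42 27 [-1.8  0.4  1.9]
0.43 204 [  1.8 231.7 280.2]
0.44 294 [ 35.  216.9 287.2]
0.45 298 [ 35.3 208.9 287.8]
0.46 251 [ 34.3 205.4 390.8]
0.47 278 [ 33.8 202.7 289.3]
0.48 230 [ 31.6 232.  382.6]
0.49 181 [ 29.  232.5 374.4]
0.5 65 [ 24.9 197.5 358.1]
0.51 23 [23.2 25.2 27.1]
0.52 23 [20.4 23.  25.9]
0.53 24 [18.8 21.1 22.4]
0.54 22 [17.7 19.4 21.1]
0.55 21 [15.6 17.3 19.5]
0.56 23 [13.8 15.2 17.4]
0.57 24 [11.3 12.7 15.6]
0.58 19 [ 1.8 10.6 13.9]
0.59 22 [-1.7  0.1  1.7]
side 0.012
0.42 30 [ -1.    1.8 409.8]
0.43 62 [ -0.3 375.6 399.5]
0.44 83 [  0.1 380.4 393.5]
0.45 55 [  4.5 386.1 389.8]
0.46 32 [388.8 390.4 393.1]
0.47 33 [390.  390.9 394. ]
0.48 35 [173.6 390.2 394.2]
0.49 54 [ 27.4 383.4 390. ]
0.5 51 [ 25.9 374.3 384.3]
0.51 57 [ 24.6 356.3 373.1]
0.52 24 [21.  23.6 25.7]
0.53 19 [19.5 20.9 21.8]
0.54 20 [17.9 19.5 22.9]
0.55 20 [15.5 16.3 18.5]
0.56 20 [13.7 15.3 16.4]
0.57 18 [10.9 12.7 15.1]
0.58 16 [ 3.5 11.  13.7]
0.59 19 [-1.5  0.3  1.9]
```

View pics/w2.png

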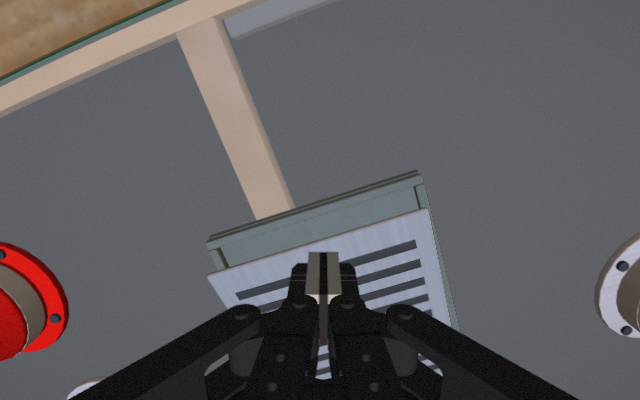

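```bash
python3 - <<'E'
from h import *
np.set_printoptions(precision=4,suppress=True)
s=r.state();c=r.camera('wrist');H=np.array(c['hand_eye'])
print(c['range_z'][225:345:10,323], 'other',c['range_z'][235,150:500:50])
for v in range(225,350,10):
    X=atd(c,(316,v),s)
    if X is not None: print(v,X,(rot(s['tcp_rot']).T@(X-s['position']))*1000)
E
```

```text
[0.185  0.1887 0.1565 0.1495 0.1407 0.1333 0.1266 0.1215 0.1227 0.1244
 0.125  0.127 ] other [0.1938 0.194  0.1798 0.1882 0.1551 0.156  0.1931]
225 [ 0.449  -0.0121  0.0048] [11.0855 -5.3185 30.2463]
235 [ 0.4546 -0.0141  0.0047] [ 5.124  -5.3578 30.3581]
245 [ 0.4469 -0.0107  0.0351] [13.5055 -4.7143 -0.1059]
255 [ 0.4482 -0.011   0.0425] [12.1979 -4.5789 -7.5215]
265 [ 0.4483 -0.0109  0.0513] [ 12.0618  -4.41   -16.2976]
275 [ 0.4485 -0.0108  0.0592] [ 11.9663  -4.2578 -24.2102]
285 [ 0.4485 -0.0106  0.0665] [ 11.981   -4.1171 -31.5024]
295 [ 0.449  -0.0107  0.0724] [ 11.4935  -4.008  -37.3315]
305 [ 0.4479 -0.0101  0.0801] [ 12.7053  -3.8513 -45.0725]
315 [ 0.4485 -0.0103  0.0846] [ 12.0795  -3.7683 -49.6162]
325 [ 0.452  -0.0115  0.085 ] [  8.4282  -3.7866 -49.9344]
335 [ 0.4574 -0.0135  0.0828] [  2.6871  -3.866  -47.809 ]
345 [ 0.4612 -0.0149  0.0829] [ -1.4323  -3.8925 -47.8848]
```

```bash
python3 -m pendant '[{"hand":-1,"x":0,"y":0,"z":3,"wx":0,"wy":0,"wz":0},{"hand":-1,"x":0,"y":0,"z":0,"wx":0,"wy":0,"wz":0}]'
```

```text
time_s: 5.05
position: [0.4612, -0.0108, 0.0317]
tcp_rot: [0.0, 0.169, 0.986, 0.0]
contact_force: [1.0, -0.3, 0.5]
opening: 0.0
finger_force: 0.4
```

```bash
cat > ang.py <<'E'
from pl import *
c,u,v,X=run('side')
m=(X[:,0]>.45)&(X[:,0]<.56)&(X[:,1]<-.02)&(X[:,1]>-.055)&(X[:,2]<.05)&(X[:,2]>.008)
k=np.polyfit(X[m,0],X[m,2],1);print('slope',k[0],'z at .448,.51,.56',np.polyval(k,[.448,.51,.56]),m.sum())
E
python3 ang.py; python3 -m pendant '[{"hand":-1,"x":0,"y":0,"z":3,"wx":0,"wy":0,"wz":0},{"hand":-1,"x":0,"y":0,"z":3,"wx":0,"wy":0,"wz":0}]';python3 ang.py
python3 - <<'E'
from h import *
np.set_printoptions(precision=4,suppress=True)
s=r.state();c=r.camera('wrist');save(c,'w3.png')
for v in range(225,280,5):
    X=atd(c,(316,v),s)
    print(v,X,(rot(s['tcp_rot']).T@(X-s['position']))*1000)
E
```

```text
slope -0.19028324874894575 z at .448,.51,.56 [0.0353 0.0235 0.014 ] 382
time_s: 5.27
position: [0.461, -0.0107, 0.0258]
tcp_rot: [-0.0, 0.169, 0.986, 0.0]
contact_force: [-1.5, 0.1, 1.2]
opening: -0.0002
finger_force: 1.0
slope -0.15946130297355374 z at .448,.51,.56 [0.0307 0.0208 0.0128] 402
225 [ 0.4449 -0.0105  0.0048] [15.0381 -5.104  20.4702]
230 [ 0.4476 -0.0115  0.0047] [12.1878 -5.1252 20.6493]
235 [ 0.4503 -0.0124  0.0045] [ 9.3216 -5.1457 20.7859]
240 [ 0.4443 -0.0099  0.0249] [15.7855 -4.7093  0.3799]
245 [ 0.4461 -0.0105  0.0262] [13.8721 -4.6969 -0.8797]
250 [ 0.4487 -0.0114  0.0258] [11.1504 -4.7223 -0.4564]
255 [ 0.4479 -0.011   0.0326] [12.0979 -4.5833 -7.3241]
260 [ 0.4477 -0.0108  0.0376] [ 12.286   -4.4852 -12.3318]
265 [ 0.4479 -0.0108  0.0417] [ 12.1155  -4.4077 -16.3951]
270 [ 0.4478 -0.0107  0.0461] [ 12.2315  -4.3229 -20.7466]
275 [ 0.4479 -0.0107  0.0498] [ 12.1275  -4.2514 -24.4859]
```

```bash
python3 -m pendant '[{"hand":-1,"x":0,"y":0,"z":4,"wx":0,"wy":0,"wz":0},{"hand":-1,"x":0,"y":0,"z":4,"wx":0,"wy":0,"wz":0},{"hand":-1,"x":0,"y":0,"z":2,"wx":0,"wy":0,"wz":0},{"hand":-1,"x":0,"y":0,"z":0,"wx":0,"wy":0,"wz":0}]';python3 ang.py;  python3 -m pendant '[{"hand":-1,"x":0,"y":0,"z":2,"wx":0,"wy":0,"wz":0},{"hand":-1,"x":0,"y":0,"z":0,"wx":0,"wy":0,"wz":0}]';python3 ang.py
```

```text
time_s: 5.7
position: [0.4609, -0.0107, 0.0154]
tcp_rot: [-0.0, 0.169, 0.986, 0.0]
contact_force: [0.9, -0.2, 0.4]
opening: 0.0001
finger_force: 0.0
slope -0.09658782012693026 z at .448,.51,.56 [0.0214 0.0155 0.0106] 418
time_s: 5.92
position: [0.4612, -0.0107, 0.0138]
tcp_rot: [0.0, 0.169, 0.986, 0.0]
contact_force: [0.5, -1.3, -0.1]
opening: 0.0
finger_force: 0.0
slope -0.08258366168216456 z at .448,.51,.56 [0.0199 0.0148 0.0107] 427
```

```bash
python3 -m pendant '[{"hand":-1,"x":0,"y":0,"z":3,"wx":0,"wy":0,"wz":0},{"hand":-1,"x":0,"y":0,"z":2,"wx":0,"wy":0,"wz":0},{"hand":-1,"x":0,"y":0,"z":0,"wx":0,"wy":0,"wz":0}]';python3 ang.py;  python3 -m pendant '[{"hand":-1,"x":0,"y":0,"z":2,"wx":0,"wy":0,"wz":0},{"hand":-1,"x":0,"y":0,"z":0,"wx":0,"wy":0,"wz":0}]';python3 ang.py
```

```text
time_s: 6.22
position: [0.4614, -0.0108, 0.0111]
tcp_rot: [0.001, 0.168, 0.986, -0.0]
contact_force: [-8.0, 0.8, 29.1]
opening: 0.0002
finger_force: 14.6
slope -0.07415812553039611 z at .448,.51,.56 [0.0182 0.0136 0.0099] 422
time_s: 6.43
position: [0.4615, -0.0107, 0.0107]
tcp_rot: [0.001, 0.168, 0.986, -0.0]
contact_force: [-12.6, 1.4, 49.9]
opening: 0.0001
finger_force: 24.9
slope -0.058956416201787716 z at .448,.51,.56 [0.017  0.0133 0.0104] 418
```

```bash
python3 -m pendant '[{"hand":-1,"x":0,"y":0,"z":-10,"wx":0,"wy":0,"wz":0},{"hand":-1,"x":0,"y":0,"z":-30,"wx":0,"wy":0,"wz":0},{"hand":-1,"x":0,"y":0,"z":-40,"wx":0,"wy":0,"wz":0},{"hand":-1,"x":0,"y":0,"z":-40,"wx":0,"wy":0,"wz":0},{"hand":-1,"x":0,"y":0,"z":-10,"wx":0,"wy":0,"wz":0},{"hand":-1,"x":0,"y":0,"z":0,"wx":0,"wy":0,"wz":0}]'; python3 ang.py; python3 - <<'E'
from pl import *
for n in ['side','wrist']:
    c,u,v,X=run(n)
    if n=='wrist': save(c,'w4.png')
    for x in np.arange(.43,.60,.01):
        m=(abs(X[:,0]-x)<.005)&(X[:,1]>-.05)&(X[:,1]<.025)&(X[:,2]<.05)
        if m.sum(): print(n,round(x,3),m.sum(),np.round(np.percentile(X[m,2],[10,50,90])*1000,1))
E
```

```text
time_s: 6.98
position: [0.4632, -0.0111, 0.1403]
tcp_rot: [0.004, 0.169, 0.986, -0.0]
contact_force: [0.7, -0.7, -0.9]
opening: 0.0002
finger_force: 0.0
slope -0.0009324479346111168 z at .448,.51,.56 [0.0126 0.0125 0.0125] 379
side 0.43 73 [-1.9  0.3  2. ]
side 0.44 85 [-0.8  3.9 12.7]
side 0.45 71 [ 9.3 11.9 14. ]
side 0.46 72 [10.9 12.6 14.5]
side 0.47 71 [10.9 12.6 14.4]
side 0.48 70 [10.6 12.5 14.4]
side 0.49 71 [10.3 12.7 13.9]
side 0.5 68 [10.5 12.5 14.7]
side 0.51 72 [10.5 12.2 14.3]
side 0.52 72 [10.6 12.5 14. ]
side 0.53 71 [10.2 12.6 14.3]
side 0.54 69 [10.5 12.3 14.4]
side 0.55 70 [10.6 12.6 14.2]
side 0.56 68 [10.5 12.9 14.9]
side 0.57 61 [ 9.9 12.2 14. ]
side 0.58 47 [ 2.1 11.6 14.1]
side 0.59 68 [-1.   0.6  2.2]
wrist 0.43 1082 [-1.2 -0.3  0.5]
wrist 0.44 1383 [-0.3 10.6 12.1]
wrist 0.45 1105 [10.8 11.6 12.4]
wrist 0.46 1079 [10.9 11.8 12.6]
wrist 0.47 1042 [10.8 11.8 12.6]
wrist 0.48 1012 [10.9 11.7 12.6]
wrist 0.49 980 [10.9 11.7 12.6]
wrist 0.5 935 [10.8 11.7 12.6]
wrist 0.51 738 [10.9 11.8 12.6]
wrist 0.52 529 [11.  11.8 12.6]
wrist 0.53 420 [11.  11.8 12.7]
wrist 0.54 395 [10.9 11.9 12.6]
wrist 0.55 407 [11.  11.8 12.5]
wrist 0.56 390 [11.  11.8 12.6]
wrist 0.57 379 [10.4 11.6 12.6]
wrist 0.58 85 [10.9 11.6 12.3]
wrist 0.59 209 [-1.1 -0.2  0.6]
```

View pics/w4.png

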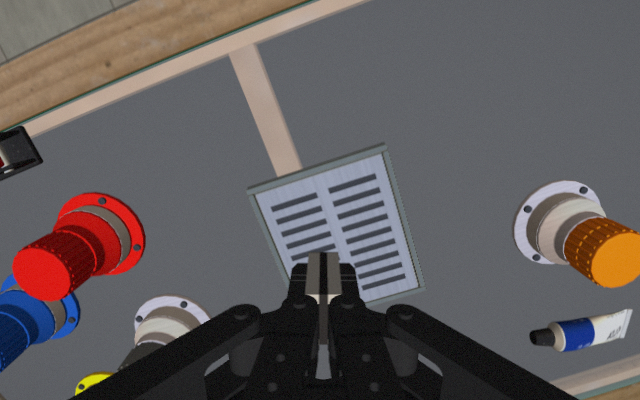

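The plate is now level: wrist depth reads 11.8 mm everywhere with no slope, and the view shows it flush in the tray. The shut fingertips met the plate about 1 mm behind the TCP, not 22 mm ahead of it, so I'll check the finger height at the cap by camera.

```bash
python3 -m pendant '[{"hand":1,"x":-2,"y":20,"z":-5,"wx":0,"wy":0,"wz":0},{"hand":1,"x":-2,"y":20,"z":-5,"wx":0,"wy":0,"wz":0},{"hand":1,"x":-3,"y":20,"z":-5,"wx":0,"wy":0,"wz":0},{"hand":1,"x":-3,"y":20,"z":-5,"wx":0,"wy":0,"wz":0},{"hand":1,"x":-3,"y":20,"z":0,"wx":0,"wy":0,"wz":0},{"hand":1,"x":-3,"y":20,"z":0,"wx":0,"wy":0,"wz":0},{"hand":1,"x":-3,"y":20,"z":0,"wx":0,"wy":0,"wz":0},{"hand":1,"x":-3,"y":20,"z":0,"wx":0,"wy":0,"wz":0},{"hand":1,"x":-3,"y":20,"z":0,"wx":0,"wy":0,"wz":0},{"hand":1,"x":-2,"y":20,"z":0,"wx":0,"wy":0,"wz":0}]'
python3 -m pendant '[{"hand":1,"x":0,"y":0,"z":0,"wx":0,"wy":0,"wz":6},{"hand":1,"x":0,"y":0,"z":0,"wx":0,"wy":0,"wz":6},{"hand":1,"x":0,"y":0,"z":0,"wx":0,"wy":0,"wz":6},{"hand":1,"x":0,"y":0,"z":0,"wx":0,"wy":0,"wz":6},{"hand":1,"x":0,"y":0,"z":0,"wx":0,"wy":0,"wz":6},{"hand":1,"x":0,"y":0,"z":0,"wx":0,"wy":0,"wz":6},{"hand":1,"x":0,"y":0,"z":0,"wx":0,"wy":0,"wz":6},{"hand":1,"x":0,"y":0,"z":0,"wx":0,"wy":0,"wz":6},{"hand":1,"x":0,"y":0,"z":0,"wx":0,"wy":0,"wz":6},{"hand":1,"x":0,"y":0,"z":0,"wx":0,"wy":0,"wz":6},{"hand":1,"x":0,"y":0,"z":0,"wx":0,"wy":0,"wz":0},{"hand":1,"x":0,"y":0,"z":0,"wx":0,"wy":0,"wz":0}]'
python3 w.py w5.png cap_center:.06
python3 - <<'E'
from pl import *
for n in ['wrist','top','side']:
    c,u,v,X=run(n)
    f=c['frame'][v,u].astype(int)
    m=(f[:,0]>150)&(f[:,0]-f[:,2]>90)&(f[:,1]>.35*f[:,0])&(np.hypot(X[:,0]-.555,X[:,1]-.17)<.05)&(X[:,2]<.085)&(X[:,2]>.071)
    if m.sum()>5: print(n,m.sum(),X[m].mean(0),'bbox ctr',(X[m].min(0)+X[m].max(0))/2,np.ptp(X[m],axis=0))
E
```

```text
time_s: 7.97
position: [0.5526, 0.1696, 0.1545]
tcp_rot: [-0.002, 0.169, 0.986, -0.001]
contact_force: [1.0, -0.9, 0.7]
opening: 0.0856
finger_force: 0.0
time_s: 8.97
position: [0.5523, 0.1688, 0.1552]
tcp_rot: [-0.001, 0.638, 0.77, -0.001]
contact_force: [-0.6, 0.3, -0.2]
opening: 0.0853
finger_force: 0.0
8.9667 [0.5523 0.1688 0.1552] F [-0.6428  0.3276 -0.2132] M [0.0248 0.0471 0.0399] j6 -0.02409282487899795 open 0.08530328802348913 
 [[-0.1868  0.9824 -0.0032]
 [ 0.9824  0.1868 -0.0004]
 [ 0.0002 -0.0032 -1.    ]]
cap_center 0.64 [331.7 196. ] [0.5555 0.1752 0.06  ] depth [0.5544 0.1796 0.0747] tool shift mm [ 5.6774  4.6589 95.1437]
wrist 2938 [0.5573 0.1754 0.0746] bbox ctr [0.5576 0.1749 0.0739] [0.0441 0.0446 0.0057]
top 171 [0.5609 0.1678 0.0751] bbox ctr [0.56   0.1718 0.0753] [0.0416 0.0402 0.0083]
side 102 [0.5591 0.1725 0.0753] bbox ctr [0.559  0.175  0.0754] [0.0409 0.0458 0.0068]
```

View pics/w5.png

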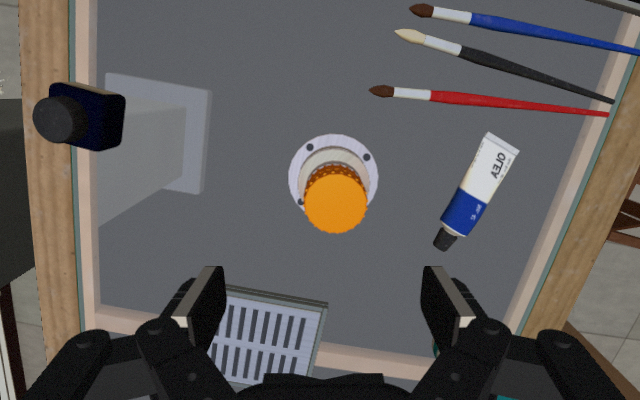

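The cap sits at (335,205) in the image, which gives (0.5575, 0.175), and its top at 74.6 mm fits. The fingers are open at (200,300) and (450,300). I'll centre over it and descend.

```bash
python3 -m pendant '[{"hand":1,"x":5,"y":6.4,"z":5,"wx":0,"wy":0,"wz":0},{"hand":1,"x":0,"y":0,"z":20,"wx":0,"wy":0,"wz":0},{"hand":1,"x":0,"y":0,"z":20,"wx":0,"wy":0,"wz":0},{"hand":1,"x":0,"y":0,"z":20,"wx":0,"wy":0,"wz":0},{"hand":1,"x":0,"y":0,"z":15,"wx":0,"wy":0,"wz":0},{"hand":1,"x":0,"y":0,"z":10,"wx":0,"wy":0,"wz":0},{"hand":1,"x":0,"y":0,"z":5,"wx":0,"wy":0,"wz":0},{"hand":1,"x":0,"y":0,"z":5,"wx":0,"wy":0,"wz":0},{"hand":1,"x":0,"y":0,"z":0,"wx":0,"wy":0,"wz":0}]'
python3 w.py w6.png cap_center:.06
python3 - <<'E'
from pl import *
c,u,v,X=run('wrist');s=r.state()
T=(X-s['position'])@rot(s['tcp_rot'])*1000
# finger tips: points with |y| 38..60, |x|<14
for sg in (-1,1):
    m=(sg*T[:,1]>36)&(sg*T[:,1]<62)&(abs(T[:,0])<16)&(T[:,2]<8)&(T[:,2]>-60)
    if m.sum(): print(sg,m.sum(),np.percentile(T[m,2],[50,90,97,99.5]))
m=(X[:,2]>.07)&(X[:,2]<.08)&(np.hypot(X[:,0]-.557,X[:,1]-.175)<.03)
print('cap vis ctr tool',T[m].min(0),T[m].max(0))
E
```

```text
time_s: 9.97
position: [0.5584, 0.1751, 0.0565]
tcp_rot: [-0.0, 0.639, 0.769, -0.0]
contact_force: [0.6, -0.1, 0.2]
opening: 0.0855
finger_force: 0.0
9.9667 [0.5584 0.1751 0.0565] F [ 0.6066 -0.0505  0.2032] M [-0.0017  0.0974 -0.0033] j6 -0.01216097565816876 open 0.08546075159067221 
 [[-0.1839  0.9829 -0.0005]
 [ 0.9829  0.1839 -0.    ]
 [ 0.0001 -0.0005 -1.    ]]
cap_center 0.71 [323.2 272.8] [0.557 0.174 0.06 ] depth [0.5555 0.1823 0.0747] tool shift mm [-0.8146 -1.5486 -3.4823]
cap_center 0.38 [325.7 224.7] [0.5537 0.1976 0.06  ] depth [0.5541 0.1957 0.0551] tool shift mm [23.0125 -0.4665 -3.4812]
-1 3918 [-39.6503 -21.5369 -16.8061 -13.5573]
1 4055 [-40.1908 -21.6114 -16.875  -13.8357]
cap vis ctr tool [-22.3123 -23.8815 -19.1358] [ 22.5778  21.0776 -12.1433]
```

View pics/w6.png

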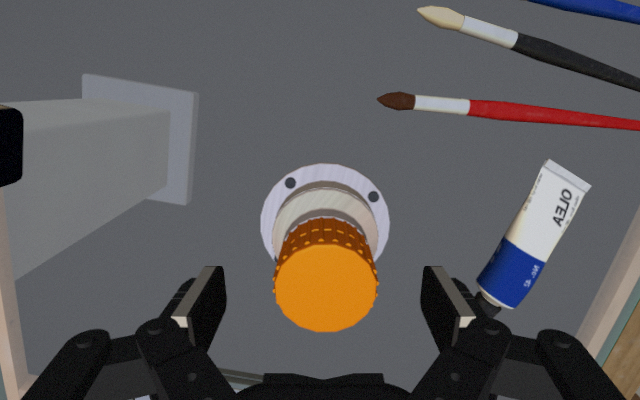

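The open fingertips measure 14 mm behind the TCP, which fits the earlier finding. The cap at (325,285) is between them and 1.4 mm off centre. I'll go 13 mm lower and close.

```bash
python3 -m pendant '[{"hand":1,"x":0,"y":-1.3,"z":7,"wx":0,"wy":0,"wz":0},{"hand":1,"x":0,"y":0,"z":6,"wx":0,"wy":0,"wz":0},{"hand":1,"x":0,"y":0,"z":0,"wx":0,"wy":0,"wz":0},{"hand":-1,"x":0,"y":0,"z":0,"wx":0,"wy":0,"wz":0},{"hand":-1,"x":0,"y":0,"z":0,"wx":0,"wy":0,"wz":0},{"hand":-1,"x":0,"y":0,"z":0,"wx":0,"wy":0,"wz":0},{"hand":-1,"x":0,"y":0,"z":0,"wx":0,"wy":0,"wz":0},{"hand":-1,"x":0,"y":0,"z":0,"wx":0,"wy":0,"wz":0},{"hand":-1,"x":0,"y":0,"z":0,"wx":0,"wy":0,"wz":0},{"hand":-1,"x":0,"y":0,"z":0,"wx":0,"wy":0,"wz":0}]'
python3 w.py w7.png; python3 - <<'E'
from pl import *
c,u,v,X=run('wrist');s=r.state()
T=(X-s['position'])@rot(s['tcp_rot'])*1000
for sg in (-1,1):
    m=(sg*T[:,1]>23)&(sg*T[:,1]<45)&(abs(T[:,0])<16)&(T[:,2]<8)&(T[:,2]>-60)
    if m.sum(): print(sg,m.sum(),np.percentile(T[m,2],[50,90,97,99.5]))
E
```

```text
time_s: 10.95
position: [0.5578, 0.1749, 0.0446]
tcp_rot: [0.001, 0.639, 0.769, 0.001]
contact_force: [1.4, -0.3, 4.4]
opening: 0.0424
finger_force: 60.9
10.95 [0.5578 0.1749 0.0446] F [ 1.4353 -0.2911  4.3508] M [ 0.0153 -0.2199 -0.0112] j6 -0.012110705078657706 open 0.042425322108508565 
 [[-0.1837  0.983   0.0018]
 [ 0.983   0.1837  0.0004]
 [ 0.      0.0018 -1.    ]]
-1 4889 [-51.0549 -22.3649 -12.6634  -7.8858]
1 4533 [-54.7044 -26.472  -14.5487  -8.8022]
```

View pics/w7.png

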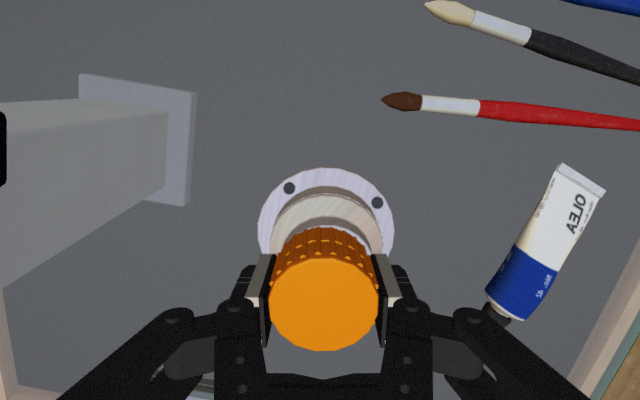

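The cap is gripped: 42.4 mm opening, 61 N. I'll try the positive turn in small steps while watching the moment.

```bash
cat > m.py <<'E'
from h import *
s=r.state();W=rot(s['tcp_rot']);print(round(s['time_s'],2),'F',np.round(s['contact_force'],1),'Mz',np.round(s['torque'],2),'j6',round(s['joints'][5],3),'tau6',round(s['joint_torque'][5],2),'yaw',round(np.degrees(np.arctan2(W[1,0],W[0,0])),1))
E
python3 m.py
for i in 1; do python3 -m pendant '[{"hand":-1,"x":0,"y":0,"z":0,"wx":0,"wy":0,"wz":4},{"hand":-1,"x":0,"y":0,"z":0,"wx":0,"wy":0,"wz":0}]' >/dev/null; done; python3 m.py
python3 -m pendant '[{"hand":-1,"x":0,"y":0,"z":0,"wx":0,"wy":0,"wz":4},{"hand":-1,"x":0,"y":0,"z":0,"wx":0,"wy":0,"wz":0}]'>/dev/null; python3 m.py
python3 -m pendant '[{"hand":-1,"x":0,"y":0,"z":0,"wx":0,"wy":0,"wz":4},{"hand":-1,"x":0,"y":0,"z":0,"wx":0,"wy":0,"wz":0}]'>/dev/null; python3 m.py
python3 -m pendant '[{"hand":-1,"x":0,"y":0,"z":0,"wx":0,"wy":0,"wz":4},{"hand":-1,"x":0,"y":0,"z":0,"wx":0,"wy":0,"wz":0}]'>/dev/null; python3 m.py
```

```text
11.05 F [0.2 0.7 5.8] Mz [ 0.08 -0.32 -0.02] j6 -0.012 tau6 -0.0 yaw 100.6
11.22 F [1.1 0.5 5.1] Mz [ 0.07 -0.31 -0.1 ] j6 0.061 tau6 0.72 yaw 96.4
11.38 F [ 0.8 -0.5  5.4] Mz [ 0.02 -0.19 -0.03] j6 0.131 tau6 0.73 yaw 92.4
11.55 F [1.5 4.1 6.5] Mz [ 0.49 -0.33  0.02] j6 0.2 tau6 0.81 yaw 88.4
11.72 F [1.8 5.5 4.9] Mz [ 0.89 -0.48  0.09] j6 0.268 tau6 0.85 yaw 84.5
```

```bash
python3 -m pendant '[{"hand":-1,"x":0,"y":0,"z":0,"wx":0,"wy":0,"wz":4},{"hand":-1,"x":0,"y":0,"z":0,"wx":0,"wy":0,"wz":0}]'>/dev/null; python3 m.py
python3 -m pendant '[{"hand":-1,"x":0,"y":0,"z":0,"wx":0,"wy":0,"wz":4},{"hand":-1,"x":0,"y":0,"z":0,"wx":0,"wy":0,"wz":0}]'>/dev/null; python3 m.py
```

```text
11.88 F [3.6 5.9 4.4] Mz [ 1.01 -0.54  0.48] j6 0.337 tau6 1.25 yaw 80.6
12.05 F [3.  4.1 3.7] Mz [ 0.65 -0.47  0.92] j6 0.406 tau6 1.7 yaw 76.7
```

The moment starts rising at about 20°, so this is the wrong-way stop. I'll turn the other way.

```bash
python3 -m pendant '[{"hand":-1,"x":0,"y":0,"z":0,"wx":0,"wy":0,"wz":-5},{"hand":-1,"x":0,"y":0,"z":0,"wx":0,"wy":0,"wz":-5},{"hand":-1,"x":0,"y":0,"z":0,"wx":0,"wy":0,"wz":-5},{"hand":-1,"x":0,"y":0,"z":0,"wx":0,"wy":0,"wz":-5},{"hand":-1,"x":0,"y":0,"z":0,"wx":0,"wy":0,"wz":-5},{"hand":-1,"x":0,"y":0,"z":0,"wx":0,"wy":0,"wz":-5}]'>/dev/null; python3 m.py
python3 -m pendant '[{"hand":-1,"x":0,"y":0,"z":0,"wx":0,"wy":0,"wz":-5},{"hand":-1,"x":0,"y":0,"z":0,"wx":0,"wy":0,"wz":-5},{"hand":-1,"x":0,"y":0,"z":0,"wx":0,"wy":0,"wz":-5}]'>/dev/null; python3 m.py
python3 -m pendant '[{"hand":-1,"x":0,"y":0,"z":0,"wx":0,"wy":0,"wz":-5},{"hand":-1,"x":0,"y":0,"z":0,"wx":0,"wy":0,"wz":-5},{"hand":-1,"x":0,"y":0,"z":0,"wx":0,"wy":0,"wz":-5},{"hand":-1,"x":0,"y":0,"z":0,"wx":0,"wy":0,"wz":-5},{"hand":-1,"x":0,"y":0,"z":0,"wx":0,"wy":0,"wz":-5},{"hand":-1,"x":0,"y":0,"z":0,"wx":0,"wy":0,"wz":-5}]'; python3 m.py
```

```text
12.55 F [ 1.7 -1.2  5. ] Mz [-0.25 -0.38 -0.07] j6 -0.123 tau6 1.31 yaw 106.9
12.8 F [ 3.1 -0.1  5.9] Mz [-0.08 -0.43 -0.07] j6 -0.385 tau6 1.32 yaw 121.9
time_s: 13.3
position: [0.5579, 0.1746, 0.0446]
tcp_rot: [0.001, 0.243, 0.97, 0.0]
contact_force: [1.7, -0.6, 5.6]
opening: 0.0427
finger_force: 61.0
13.3 F [ 1.7 -0.6  5.6] Mz [-0.05 -0.38 -0.07] j6 -0.908 tau6 1.32 yaw 151.9
```

```bash
python3 -m pendant '[{"hand":-1,"x":0,"y":0,"z":0,"wx":0,"wy":0,"wz":-5},{"hand":-1,"x":0,"y":0,"z":0,"wx":0,"wy":0,"wz":-5},{"hand":-1,"x":0,"y":0,"z":0,"wx":0,"wy":0,"wz":-5},{"hand":-1,"x":0,"y":0,"z":0,"wx":0,"wy":0,"wz":-5},{"hand":-1,"x":0,"y":0,"z":0,"wx":0,"wy":0,"wz":-5},{"hand":-1,"x":0,"y":0,"z":0,"wx":0,"wy":0,"wz":-5}]'>/dev/null; python3 m.py
python3 -m pendant '[{"hand":-1,"x":0,"y":0,"z":-1,"wx":0,"wy":0,"wz":0},{"hand":-1,"x":0,"y":0,"z":-2,"wx":0,"wy":0,"wz":0},{"hand":-1,"x":0,"y":0,"z":-1,"wx":0,"wy":0,"wz":0}]'; python3 m.py
```

```text
13.8 F [ 2.5 -0.9  5.2] Mz [-0.02 -0.42 -0.08] j6 -1.432 tau6 1.33 yaw -178.1
time_s: 14.05
position: [0.5579, 0.1747, 0.0476]
tcp_rot: [0.001, -0.013, 1.0, 0.0]
contact_force: [5.5, 0.5, -4.0]
opening: 0.0428
finger_force: 61.3
14.05 F [ 5.5  0.5 -4. ] Mz [ 0.18 -0.95 -0.02] j6 -1.425 tau6 -0.02 yaw -178.5
```

```bash
python3 -m pendant '[{"hand":-1,"x":0,"y":0,"z":-2,"wx":0,"wy":0,"wz":0},{"hand":-1,"x":0,"y":0,"z":-2,"wx":0,"wy":0,"wz":0},{"hand":-1,"x":0,"y":0,"z":0,"wx":0,"wy":0,"wz":0}]'; python3 m.py; python3 - <<'E'
from pl import *
c,u,v,X=run('wrist');f=c['frame'][v,u].astype(int)
m=(f[:,0]>150)&(f[:,0]-f[:,2]>90)&(np.hypot(X[:,0]-.555,X[:,1]-.17)<.04)&(X[:,2]>.07)
print(np.percentile(X[m,2],[30,50,80,95]),r.state()['position'])
E
```

```text
time_s: 14.3
position: [0.5578, 0.1747, 0.0518]
tcp_rot: [0.001, -0.013, 1.0, 0.0]
contact_force: [5.1, 0.7, -1.7]
opening: 0.0427
finger_force: 61.4
14.3 F [ 5.1  0.7 -1.7] Mz [ 0.15 -0.79 -0.01] j6 -1.425 tau6 0.0 yaw -178.5
[0.0815 0.0818 0.0823 0.0827] [0.5579 0.1748 0.0518]
```

The cap top has risen to 81.8 mm, so the cap is free. Next is to lift it off and carry it to the plate.

```bash
python3 -m pendant '[{"hand":-1,"x":0,"y":0,"z":-5,"wx":0,"wy":0,"wz":0},{"hand":-1,"x":0,"y":0,"z":-10,"wx":0,"wy":0,"wz":0},{"hand":-1,"x":0,"y":0,"z":-15,"wx":0,"wy":0,"wz":0},{"hand":-1,"x":0,"y":0,"z":-15,"wx":0,"wy":0,"wz":0},{"hand":-1,"x":0,"y":0,"z":-10,"wx":0,"wy":0,"wz":0},{"hand":-1,"x":0,"y":0,"z":-5,"wx":0,"wy":0,"wz":0}]'
python3 -m pendant '[{"hand":-1,"x":3,"y":-9,"z":0,"wx":0,"wy":0,"wz":0},{"hand":-1,"x":5,"y":-18,"z":0,"wx":0,"wy":0,"wz":0},{"hand":-1,"x":5,"y":-18,"z":0,"wx":0,"wy":0,"wz":0},{"hand":-1,"x":5,"y":-18,"z":0,"wx":0,"wy":0,"wz":0},{"hand":-1,"x":5,"y":-18,"z":0,"wx":0,"wy":0,"wz":0},{"hand":-1,"x":5,"y":-18,"z":0,"wx":0,"wy":0,"wz":0},{"hand":-1,"x":5,"y":-18,"z":0,"wx":0,"wy":0,"wz":0},{"hand":-1,"x":5,"y":-18,"z":0,"wx":0,"wy":0,"wz":0},{"hand":-1,"x":5,"y":-18,"z":0,"wx":0,"wy":0,"wz":0},{"hand":-1,"x":5,"y":-18,"z":0,"wx":0,"wy":0,"wz":0},{"hand":-1,"x":3,"y":-16,"z":0,"wx":0,"wy":0,"wz":0},{"hand":-1,"x":0,"y":0,"z":0,"wx":0,"wy":0,"wz":0}]'
python3 - <<'E'
from pl import *
# median height bins from several depth shots -> tray points (z 7..17mm)
P=[]
for n in ['side','wrist']:
    c,u,v,X=run(n);m=(X[:,2]>.007)&(X[:,2]<.017)&(np.hypot(X[:,0]-.51,X[:,1]+.013)<.1)
    x=X[m];print(n,m.sum(),np.percentile(x[:,:2],[1,50,99],axis=0));
    if n=='wrist':save(c,'w8.png')
    rect=cv2.minAreaRect(np.float32(x[:,:2]));print(rect)
    f=c['frame'][v,u].astype(int)
    k=(f[:,0]>150)&(f[:,0]-f[:,2]>90)&(np.hypot(X[:,0]-.512,X[:,1]+.013)<.05)&(X[:,2]>.07)
    print('cap',k.sum(),X[k].min(0),X[k].max(0))
    for q in ['plate_middle']:
        for g in r.tip_of(c,q)[:1]: print(g['score'],onz(c,g['pixel'],.012,r.state()))
E
python3 m.py
```

```text
time_s: 14.85
position: [0.557, 0.1747, 0.1133]
tcp_rot: [0.0, -0.014, 1.0, 0.0]
contact_force: [0.1, 0.6, -0.5]
opening: 0.0425
finger_force: 61.9
time_s: 15.85
position: [0.5098, -0.0162, 0.1111]
tcp_rot: [-0.001, -0.013, 1.0, -0.0]
contact_force: [0.5, 0.1, -0.3]
opening: 0.0426
finger_force: 61.9
side 1625 [[ 0.4411 -0.0743]
 [ 0.5088 -0.0194]
 [ 0.5785  0.0449]]
((0.5106179714202881, -0.014294087886810303), (0.12525112926959991, 0.1408243626356125), 88.86973571777344)
cap 58 [ 0.4884 -0.036   0.1264] [0.5069 0.0026 0.1465]
0.7 [ 0.5116 -0.0081  0.012 ]
wrist 22347 [[ 0.4383 -0.0712]
 [ 0.4851 -0.0132]
 [ 0.5516  0.0457]]
((0.5011076927185059, -0.012748848646879196), (0.1201634630560875, 0.1272720843553543), 89.1581802368164)
cap 8351 [ 0.4855 -0.0362  0.1243] [0.5303 0.0063 0.1434]
0.62 [ 0.5069 -0.0128  0.012 ]
16.05 F [ 0.4  0.6 -0.5] Mz [ 0.02  0.03 -0.04] j6 -1.775 tau6 -0.0 yaw -178.4
```

View pics/w8.png

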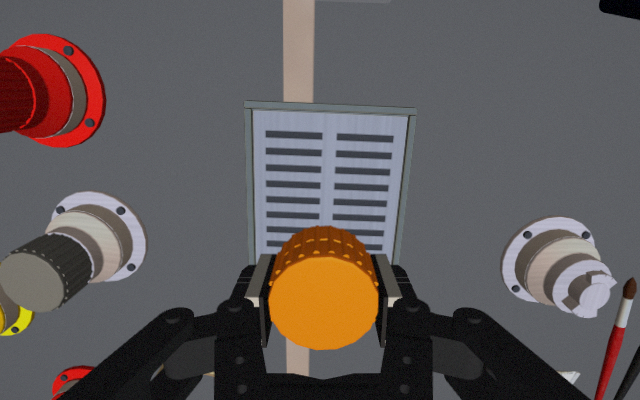

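The cap is held upright at (325,300), the pot at (560,265) is bare, and the plate is level underneath. I'll centre it and lower to 5 cm above the plate.

```bash
python3 -m pendant '[{"hand":-1,"x":-2.5,"y":1.7,"z":6,"wx":0,"wy":0,"wz":0},{"hand":-1,"x":0,"y":0,"z":10,"wx":0,"wy":0,"wz":0},{"hand":-1,"x":0,"y":0,"z":12,"wx":0,"wy":0,"wz":0},{"hand":-1,"x":0,"y":0,"z":12,"wx":0,"wy":0,"wz":0},{"hand":-1,"x":0,"y":0,"z":6,"wx":0,"wy":0,"wz":0},{"hand":-1,"x":0,"y":0,"z":3,"wx":0,"wy":0,"wz":0},{"hand":-1,"x":0,"y":0,"z":0,"wx":0,"wy":0,"wz":0},{"hand":-1,"x":0,"y":0,"z":0,"wx":0,"wy":0,"wz":0},{"hand":-1,"x":0,"y":0,"z":0,"wx":0,"wy":0,"wz":0},{"hand":-1,"x":0,"y":0,"z":0,"wx":0,"wy":0,"wz":0}]'
python3 - <<'E'
from pl import *
c,u,v,X=run('wrist');f=c['frame'][v,u].astype(int)
k=(f[:,0]>150)&(f[:,0]-f[:,2]>90)&(np.hypot(X[:,0]-.512,X[:,1]+.013)<.04)&(X[:,2]>.06)
x=X[k];t=x[:,2]>np.percentile(x[:,2],40);print('cap top',np.median(x[t,2]),(x[t].min(0)+x[t].max(0))/2)
A=np.c_[x[t][:,:2]-x[t][:,:2].mean(0),np.ones(t.sum())];print('tilt',np.linalg.lstsq(A,x[t,2],rcond=None)[0])
m=(X[:,2]>.007)&(X[:,2]<.02)&(abs(X[:,1]+.013)<.045)&(X[:,0]>.45)&(X[:,0]<.5);print('plate slope',np.polyfit(X[m,0],X[m,2],1),r.state()['joint_velocities'])
E
```

```text
time_s: 16.88
position: [0.5142, -0.0119, 0.0635]
tcp_rot: [0.001, -0.014, 1.0, -0.0]
contact_force: [-0.5, -0.1, -0.1]
opening: 0.0428
finger_force: 61.9
cap top 0.0939254518749745 [ 0.5114 -0.0128  0.0946]
tilt [-0.0016 -0.0003  0.094 ]
plate slope [-0.0007  0.0122] [-0.0011  0.001   0.0022 -0.0026  0.0006  0.0018]
```

The cap top is at 94 mm, so its underside is at 64 mm, 5.2 cm above the plate. It is level, within about 2 mm of centre and still. Handing in.

```bash
python3 -c "from plant import r; print(r.hand_in())"
```

```text
the job is handed in; nothing more can be done
None
```

I handed the job in at about 17 s: the drip plate is pressed level, and the unscrewed orange cap is held upright and still about 5 cm above the plate's middle.

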